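# Ready the portion scale

### The arm

A 7-joint arm with a two-finger parallel gripper is mounted at the origin on the work surface; the furniture and walls round the work are solid. World frame = base frame: x ahead of the robot, y to its left, z up, the work surface at z = 0. Lengths are in mm, angles in rad, forces in N, time in s.
With the tool pointing down it reaches from about 400 to 875 mm from the base axis. Payload 19.3 kg.
Tool frame: the origin (TCP) lies on the front face of the gripper's body, between the roots of the fingers; the fingertips stand 73 mm ahead of it and the grasp point (between the pads) lies 54 mm ahead of it (bot.tcp_to_grasp is the z of the grasp point in the tool frame, in mm); z points along the fingers, y is the line along which they close (so a half turn about z gives the same grasp; the last joint's range is limited). The gripper opens to 85 mm and grips with 20 to 120 N. Pads are 22 mm wide; open, the fingers measure 114 mm over their backs; the gripper's body (76 mm by 85 mm) begins 54 mm behind the grasp point. The pads swing forward as they close: fully open they stand 13 mm farther back than shut.
Start: joints at [-1.354, 0.521, -0.036, 1.599, 0.021, 1.021, -0.113], TCP at [176.822, 599.459, 303.891] pointing down, gripper open.
Joint ranges: [-2.91, 2.91], [-0.3, 2.13], [-1.5, 1.42], [0.17, 2.43], [-1.26, 4.41], [0.16, 1.93], [-2.52, 2.52]. Speed limits (rad/s): [1.89, 1.89, 2.39, 2.39, 3.01, 3.01, 3.01].

### API

Orientations are given as a rotation vector (axis times angle).
In Python, from cell import bot gives the robot as it stands.
- The arm moves only by the tool send_rows, never from a script. Its argument "targets" is one flat list of numbers, 7 for each row, row after row: the turn, a rotation vector about the tool's x, y, z in rad, then the shift along the tool's x, y, z in m, then the closure, from 0 (fully open) to 1 (shut). In form: [rx, ry, rz, x, y, z, grip, rx, ry, rz, x, y, z, grip, ...]. A call has 1 to 5 rows; each row shifts and turns the commanded pose from where the row before left it, along the tool's axes as they then stand; what a row does not reach is not made up. A row lasts 1/10 s, in which the tool goes at most 50 mm and 8.59 degrees, less where a joint would pass 70% of its speed; a pose out of reach is approached as far as the arm can. A call with a gripper value outside its range is refused whole. The fingers move at their own pace and stop on an object; "force" is the grip in N (left out, the last holds). Time passes only in rows, so rows that do not move let the fingers close. It gives the time, the measured TCP pose, the force, the opening and the grip force at its end, in the units of the state.
- bot.state(): the state, without advancing time (a new reading comes with each control period).
- bot.camera(name): name is "side" or "top" or "wrist"; returns the picture (384x512x3 uint8, red, green, blue); there is no depth.
- bot.camera_info(name): a dict with "camera_matrix" (3x3 intrinsics, pixels), "camera_from_world" (4x4, takes a point from world to camera coordinates). Camera axes: x right, y down, z forward; pixel columns grow to the right and rows downward; lengths in mm; the calibration is good to about 2 mm. A picture is of the moment at which its call begins: read the wrist's pose just before it. camera_info takes no time and is no camera call; for the wrist camera it gives the pose at the moment of the call.
- bot.close_job(): hands the job in; it is judged then, once.
The state is a dict: "t": time; "qpos": joint angles; "joint_vel": joint speeds; "joint_torque": joint torques, N m; "tool_pos": TCP position; "eef_rot": TCP orientation; "force": force on the tool from outside, world axes, zero at the start; "moment": the same for the moment, N m; "opening": finger opening in mm; "finger_force": force on a finger pad.
Only numpy, scipy, OpenCV 4.12 (cv2) and the standard library are available. Lean on these libraries where they do the work, as an engineer would, in place of code of your own. Each camera call takes 0.05 s, during which the arm holds its last target. There are 200 camera calls.

### The job

Get the portion scale ready for weighing rice cakes in its bowl, pressing with the fingertips and in this order: switch it on by pressing the far half of the large rocker fully down, zero it by pressing the round key fully down and letting it come up again, then lock the keypad by pressing the far half of the small rocker fully down. Leave the square key unpressed, leave the bowl standing where it is on the scale, and do not lift or shift the stamp or the pumpkin-shaped cake in front of it. Finish with the hand clear of everything.

Things in the scene. Friction and masses are not known exactly. Their poses are not given: they have to be found in the camera images.
- scale: flat white kitchen scale, fixed, 250 (x) x 232 mm (y), casing top z 36 mm, steel platform top 44 mm. Origin under its centre on the table; x from its front (key panel, robot side) to its back (platform), z up. Four white controls in black frames (top z 41 mm) stand in a row along y, 84 mm in front of the origin, at y = 78, 26, -26, -78 mm; which one sits where changes from start to start
- power_switch: large rocker switch (power) in its fixed frame; origin at the frame's middle at z 37 mm, axes as the scale's. White rocker 56 mm long (x), 30 mm wide (y), shallow V top, its middle at z 45 mm. At the start the near half lies level at z 45 mm, the far half slopes up to z 56 mm. Pressed straight down 18 mm behind the middle (scale +x), about 2 N, the far half goes down level at z 45 mm and stays
- power_rocker (a joint): angle of the large rocker: -0.2 rad off (far half up), +0.2 rad on (far half pressed fully down); hinged across the scale's y axis; stays where it is left
- lock_switch: small rocker switch (keypad lock) in its fixed frame; origin at the frame's middle at z 37 mm, axes as the scale's. Same form as the large rocker but 40 mm long (x), 16 mm wide (y); at the start the far half slopes up to z 53 mm. Press straight down 14 mm behind the middle (scale +x), about 3 N, until the far half lies level at z 45 mm; it stays
- lock_rocker (a joint): angle of the small rocker: -0.2 rad unlocked (far half up), +0.2 rad locked (far half pressed fully down); stays where it is left
- zero_button: round key (zero), 30 mm in diameter, in its fixed frame; origin at its centre at z 37 mm, flat top at z 50 mm when up. Spring key: moves straight down 5 mm, 1.5 N to start and 4.5 N at the stop, and comes up again by itself
- zero_key (a joint): travel of the round key: 0 up, 0.005 m fully down
- unit_button: square key (units), 24 by 24 mm, in its fixed frame; origin at its centre at z 37 mm, top at z 50 mm when up; same spring; not to be pressed
- unit_key (a joint): travel of the square key: 0 up, 0.005 m fully down
- bowl: loose pressed-steel bowl, 154 mm across the rim, 50 mm high, standing on the scale's platform about 55 mm behind the scale's origin, rim at z 94 mm; origin at the centre of its underside
- stamp: loose small white plunger stamp, 46 mm across its foot, 43 mm high, standing on the table about 50 mm in front of the left half of the scale's front edge; origin at the centre of its underside; not part of the job
- cake: loose purple, pumpkin-shaped rice cake with a green leaf on top, 50 mm across, 41 mm high, on the table about 50 mm in front of the right half of the scale's front edge; origin at the centre of its underside; not part of the job

How it is judged (in metres and radians):
On the way, in this order (a step that is already met when the one before it is completed fails the run):
1. the large rocker is pressed over to on by the fingers (value of joint power_rocker above 0.15 rad and contact force between the fingers and power_switch above 0.3 N), for 0.03 s.
2. the round key is pressed down by the fingers (value of joint zero_key above 0.004 m and value of joint power_rocker above 0.15 rad and contact force between the fingers and zero_button above 0.3 N), for 0.03 s.
3. the small rocker is pressed over to locked by the fingers, the round key being up again (value of joint lock_rocker above 0.15 rad and value of joint zero_key below 0.001 m and contact force between the fingers and lock_switch above 0.3 N), for 0.03 s.
At the end, for the whole second after the job is handed in: Both rockers stand over with the far half down (joint above 0.15 rad), the round and square keys are up (under 1 mm), the bowl stands upright and still on the platform within 12 mm of its start, and stamp and cake are within 15 mm of their starts (value of joint each of power_rocker, lock_rocker above 0.15 rad and value of joint each of zero_key, unit_key below 0.001 m and distance of bowl from where it was at the start of the episode below 0.012 m and angle between bowl's own z axis and vertical below 0.1 rad and linear speed of bowl below 0.02 m/s and distance of each of stamp, cake from where it was at the start of the episode below 0.015 m); the robot touches nothing.
It fails at once if the round key pressed while the scale is off (value of joint zero_key above 0.003 m and value of joint power_rocker below 0 rad).
It fails at once if the keypad locked while the scale is off (value of joint lock_rocker above 0.1 rad and value of joint power_rocker below 0 rad).
It fails at once if the round key pressed while the keypad is locked (value of joint zero_key above 0.003 m and value of joint lock_rocker above 0.1 rad).
It fails at once if the square key pressed (value of joint unit_key above 0.003 m).
It fails at once if the bowl, the stamp or the pumpkin-shaped cake shifted or lifted (distance of bowl from where it was at the start of the episode above 0.015 m or distance of any of stamp, cake from where it was at the start of the episode above 0.02 m).
It also fails if it takes over 40 s, if anything falls off the work surface, if the arm or the gripper's body presses on something with over 40 N, if the wrist force passes 120 N, or if a joint passes its speed limit or range.

## Working session

There is one attempt and no reset: what is moved stays moved. The work goes in short steps, Python scripts to look and compute and a tool call to move; the robot and the scene stay as the last step left them, time stands still between calls to the robot, and variables do not carry over. Pictures are saved under pics/ and viewed, at most 10 in all, crops included, and the job is handed in when it is done.

Besides the shell and the picture viewer there is one more tool, called after "Call:" as name(argument=value, ...), one argument or row to a line, values as JSON. send_rows: Moves the arm, as the interface text tells. Its arguments: {"type":"object","properties":{"targets":{"type":"array"},"force":{"type":"number"}},"required":["targets"]}

```bash
ls; mkdir -p pics
python3 - <<'E'
from cell import bot
import cv2
s=bot.state();print(s)
for n in("top","side"):
    cv2.imwrite(f"pics/{n}0.png",bot.camera(n)[:,:,::-1])
    i=bot.camera_info(n);print(n,i)
E
```

```text
pics
{'t': 0.0, 'qpos': array([-1.3541864 ,  0.52206007, -0.03632725,  1.6000266 ,  0.0212001 ,
        1.02113349, -0.11283645]), 'joint_vel': array([ 0.00159716,  0.00145604, -0.00010125,  0.00016744,  0.00112032,
        0.00042642, -0.0027519 ]), 'joint_torque': array([-5.84944646e-04, -9.27099395e+01,  1.97959252e+00, -3.69930053e+01,
        1.78277108e-02,  8.19767505e-03,  1.48372425e-05]), 'tool_pos': array([176.76256621, 599.19536183, 303.29033564]), 'eef_rot': array([-4.49036661e-01, -3.10924755e+00,  1.94682155e-03]), 'force': array([-0.54901388,  0.02589182,  0.35424296]), 'moment': array([-0.02170383, -0.04805733, -0.0163021 ]), 'finger_force': 0.0, 'opening': 85.25450185026676}
top {'camera_matrix': array([[475.40096807,   0.        , 257.83951954],
       [  0.        , 475.40096807, 187.72830348],
       [  0.        ,   0.        ,   1.        ]]), 'camera_from_world': array([[ 2.81796197e-02, -9.99445697e-01, -1.77259255e-02,
         2.44790450e+01],
       [-9.84831775e-01, -2.47216073e-02, -1.71741717e-01,
         4.84497372e+02],
       [ 1.71208307e-01,  2.22966710e-02, -9.84982525e-01,
         8.24351226e+02],
       [ 0.00000000e+00,  0.00000000e+00,  0.00000000e+00,
         1.00000000e+00]])}
side {'camera_matrix': array([[379.29196915,   0.        , 251.72400422],
       [  0.        , 379.29196915, 182.2821481 ],
       [  0.        ,   0.        ,   1.        ]]), 'camera_from_world': array([[ 8.93577004e-01, -4.48909567e-01,  5.81821972e-04,
        -4.14577960e+02],
       [-2.74968233e-01, -5.48361624e-01, -7.89741730e-01,
         1.94286406e+02],
       [ 3.54841667e-01,  7.05535066e-01, -6.13439208e-01,
         6.76778732e+02],
       [ 0.00000000e+00,  0.00000000e+00,  0.00000000e+00,
         1.00000000e+00]])}
```

View pics/top0.png

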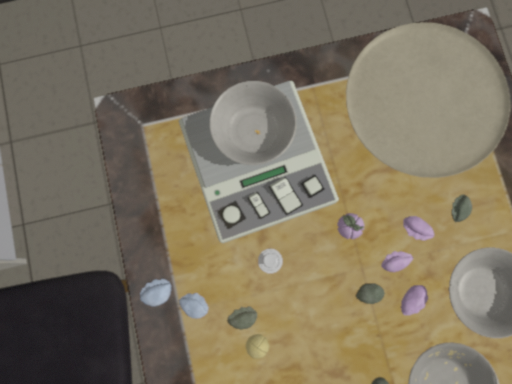

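View pics/side0.png

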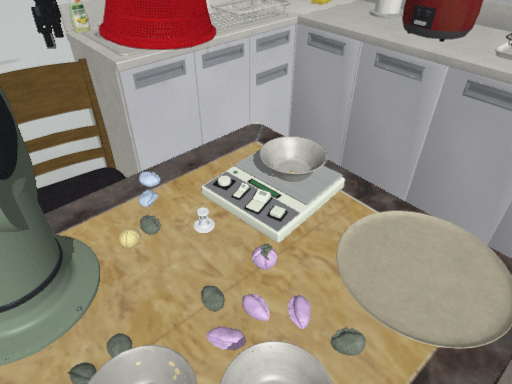

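The top view shows the row from the left: round key (232,214), small rocker (259,205), large rocker (285,195) and square key (313,186). The bowl is at (253,122), the stamp at (270,261) and the cake at (351,226). The side view shows the same order. Next I'll measure the keys in both views.

```bash
cat > h.py <<'E'
from cell import bot
import cv2, numpy as np
def ray(info,px,z):
    K=info["camera_matrix"];T=info["camera_from_world"];R=T[:3,:3]
    c=-R.T@T[:3,3]; d=R.T@np.linalg.solve(K,[px[0],px[1],1.]); return c+d*(z-c[2])/d[2]
def blobs(im,thr,box,amin,amax):
    x0,y0,x1,y1=box
    hsv=cv2.cvtColor(im,cv2.COLOR_RGB2HSV)
    m=((hsv[:,:,2]>thr)&(hsv[:,:,1]<60)).astype(np.uint8)[y0:y1,x0:x1]
    n,l,st,c=cv2.connectedComponentsWithStats(m,connectivity=4)
    return [(c[i]+[x0,y0],st[i]) for i in range(1,n) if amin<st[i][4]<amax]
E
python3 - <<'E'
from h import *
for n,box in(("top",(205,165,345,245)),("side",(195,165,305,235))):
    im=cv2.imread(f"pics/{n}0.png")[:,:,::-1].copy();i=bot.camera_info(n)
    for thr in (170,200):
        for c,s in blobs(im,thr,box,40,900): print(n,thr,c.round(1),s[2:],ray(i,c,50).round(1))
E
```

```text
top 170 [230.7 184.6] [ 75  37 613] [486.9  86.4  50. ]
top 170 [295.5 167.4] [ 26   8 117] [521.6 -30.1  50. ]
top 170 [297.9 206.6] [118  77 356] [449.9 -35.5  50. ]
top 170 [313.  185.2] [ 15  15 138] [489.5 -62.1  50. ]
top 170 [286.  195.3] [ 27  33 439] [469.8 -13.8  50. ]
top 170 [258.8 204.9] [ 16  21 142] [451.1  34.6  50. ]
top 170 [231.3 214. ] [ 15  15 180] [433.3  83.3  50. ]
top 200 [283.9 190.8] [14 12 71] [477.9 -10.   50. ]
side 170 [223.8 180.3] [ 13  10 105] [431.2  74.3  50. ]
side 170 [240.9 189.8] [ 16  15 109] [450.8  26.4  50. ]
side 170 [258.6 200. ] [ 25  23 290] [469.5 -21.2  50. ]
side 170 [277.2 211.4] [ 15  12 122] [486.8 -69.5  50. ]
side 170 [203.8 221.2] [ 20  26 349] [343.3 -29.6  50. ]
side 200 [224.1 180.2] [12 10 91] [431.8  74.3  50. ]
side 200 [240.6 190.5] [14 13 79] [449.3  24.4  50. ]
side 200 [258.2 200.6] [ 25  22 247] [467.8 -22.6  50. ]
side 200 [277.2 211.1] [ 14  12 100] [487.3 -68.7  50. ]
side 200 [202.6 211.4] [12 10 80] [351.4  -1.8  50. ]
side 200 [204.1 225.8] [ 19  16 198] [339.3 -42.   50. ]
```

The row order is clear and the yaw is about 21.1°, which puts tool y along scale y after a turn of about -0.655 rad about tool z. The two views disagree by about 9 mm in y, so I'll move over the panel with the fingers shut and look closer with the wrist camera.

Call:
send_rows(
  targets=[0,0,-0.131,0,0,0,1,0,0,-0.131,0,0,0,1,0,0,-0.131,0,0,0,1,0,0,-0.131,0,0,0,1,0,0,-0.131,0,0,0,1],
  force=20,
)

```text
t: 0.6
tool_pos: [176.8, 599.3, 303.5]
eef_rot: [0.583, -3.087, 0.001]
force: [0.5, -0.7, -0.2]
opening: 12.4
finger_force: 0.0
```

Call:
send_rows(
  targets=[0,0,0,-0.015,-0.04,0,1,0,0,0,-0.015,-0.04,0,1,0,0,0,-0.015,-0.04,0,1,0,0,0,-0.015,-0.04,0,1,0,0,0,0,-0.04,0,1],
)

```text
t: 1.1
tool_pos: [306.7, 432.9, 303.6]
eef_rot: [-0.572, 3.089, -0.001]
force: [0.6, 1.0, -0.1]
opening: -0.0
finger_force: 0.0
```

Call:
send_rows(
  targets=[0,0,0,0,-0.04,0,1,0,0,0,0,-0.04,0,1,0,0,0,0,-0.04,0,1,0,0,0,0,-0.04,0,1,0,0,0,0,-0.04,0,1],
)

```text
t: 1.6
tool_pos: [377.0, 246.2, 303.9]
eef_rot: [0.575, -3.088, 0.0]
force: [0.7, -0.6, 0.4]
opening: 0.3
finger_force: 0.0
```

Call:
send_rows(
  targets=[0,0,0,0.006,-0.045,0,1,0,0,0,0.006,-0.045,0,1,0,0,0,0.006,-0.045,0,1,0,0,0,0.006,-0.045,0,1,0,0,0,0.006,-0.045,0,1],
)

```text
t: 2.1
tool_pos: [429.7, 25.3, 304.0]
eef_rot: [-0.575, 3.088, 0.0]
force: [2.1, 1.0, 0.0]
opening: 0.1
finger_force: 0.0
```

Call:
send_rows(
  targets=[0,0,0,0,0,0,1,0,0,0,0,0,0,1,0,0,0,0,0,0,1],
)

```text
t: 2.4
tool_pos: [429.6, 27.9, 303.8]
eef_rot: [0.576, -3.088, -0.0]
force: [0.3, 0.2, 0.4]
opening: -0.0
finger_force: 0.0
```

Run:
```python
from h import *
i=bot.camera_info("wrist");im=bot.camera("wrist")
cv2.imwrite("pics/w1.png",im[:,:,::-1]);np.savez("w1.npz",K=i["camera_matrix"],T=i["camera_from_world"])
print(bot.state()["tool_pos"],i)
```

```text
[429.59553099  28.11838486 303.82969028] {'camera_matrix': array([[344.16276097,   0.        , 260.40196964],
       [  0.        , 344.16276097, 188.21466148],
       [  0.        ,   0.        ,   1.        ]]), 'camera_from_world': array([[-3.60979992e-01,  9.32573557e-01, -7.26980708e-05,
         1.28280201e+02],
       [ 8.86900472e-01,  3.43324978e-01,  3.09088196e-01,
        -4.31322457e+02],
       [ 2.88272438e-01,  1.11510179e-01, -9.51033376e-01,
         2.52834597e+02],
       [ 0.00000000e+00,  0.00000000e+00,  0.00000000e+00,
         1.00000000e+00]])}
```

View pics/w1.png

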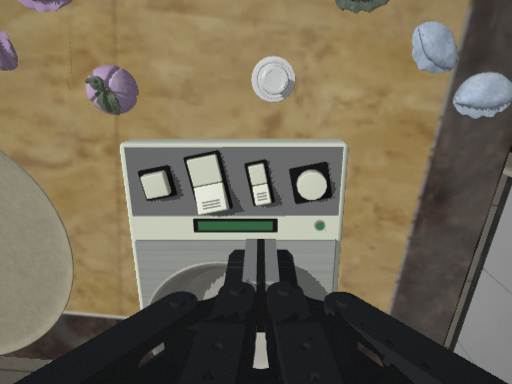

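The wrist view shows the square key at (155,184), the large rocker at (207,183), the small rocker at (259,183) and the round key at (311,185). The V-line of the rockers is near row 184, and the far halves with printed lines are nearer the fingers. I'll cast these onto their heights.

Run:
```python
from h import *
im=cv2.imread("pics/w1.png")[:,:,::-1].copy();f=np.load("w1.npz");i=dict(camera_matrix=f["K"],camera_from_world=f["T"])
hsv=cv2.cvtColor(im,cv2.COLOR_RGB2HSV)
m=((hsv[:,:,2]>150)&(hsv[:,:,1]<60)).astype(np.uint8)
m[:150]=0;m[215:]=0;m[:,:133]=0;m[:,338:]=0
cs,_=cv2.findContours(m,cv2.RETR_EXTERNAL,cv2.CHAIN_APPROX_NONE)
P={}
for c in cs:
    a=cv2.contourArea(c)
    if a<150: continue
    r=cv2.minAreaRect(c); z=50 if a<1100 and min(r[1])/max(r[1])>.7 else 46
    p=ray(i,r[0],z); print(a,np.round(r[0],1),np.round(r[1],1),round(r[2],1),z,p.round(1)); P[r[0][0]]=p
k=sorted(P); d=P[k[-1]]-P[k[0]]; print("span",np.linalg.norm(d),"yaw",np.degrees(np.arctan2(-d[0],d[1])))
# scale front edge corners z36, and fingertip check
for px in((122,143),(347,141)): print(ray(i,px,36).round(1))
cv2.imwrite("pics/w1c.png",cv2.resize(im[140:230,125:345],None,fx=3.5,fy=3.5,interpolation=cv2.INTER_CUBIC)[:,:,::-1])
```

```text
260.0 [261.1 194.2] [19.2 15.1] 78.7 50 [459.7  41.2  50. ]
472.5 [153.8 185. ] [24.7 21.8] 73.6 50 [488.9 -61.   50. ]
633.5 [311.5 185. ] [28. 29.] 90.0 50 [432.8  84.   50. ]
253.0 [257.  174.1] [19.1 14.9] 77.5 50 [441.8  29.9  50. ]
1464.5 [206.7 184.3] [56.1 29.5] 77.7 46 [470.8 -12.7  46. ]
span 155.47947028948224 yaw 21.156239149306042
[ 463.9 -104.9   36. ]
[381.7 101.9  36. ]
```

View pics/w1c.png

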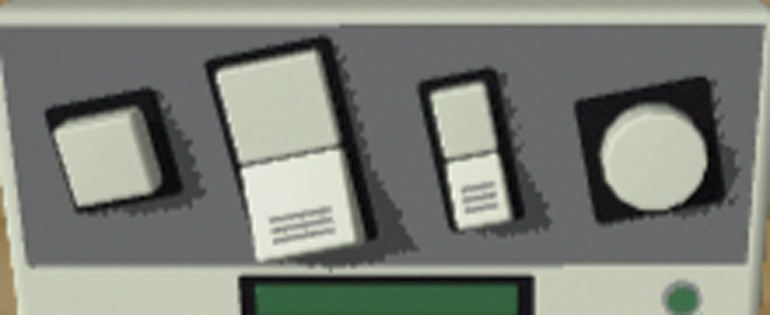

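The controls are set about 11° further round than the panel edges (the V-lines slope), so I'll turn the tool with them. The round key from this view, (432.8, 84.0), agrees with the top camera, (433.3, 83.3), and the span of 155.5 mm matches the given 156 mm. Next are the press points and offsets.

Run:
```python
from h import *
f=np.load("w1.npz");i=dict(camera_matrix=f["K"],camera_from_world=f["T"])
px=lambda u,v:(125+(u+.5)/3.5-.5,140+(v+.5)/3.5-.5)
for a,b in(((240,166),(347,147)),((447,160),(498,149))):
    d=ray(i,px(*b),45)-ray(i,px(*a),45);print("Vline len",np.linalg.norm(d),"yaw",np.degrees(np.arctan2(-d[0],d[1])),(ray(i,px(*a),45)+ray(i,px(*b),45))/2)
yaw=np.radians(32.2);X=np.array([np.cos(yaw),np.sin(yaw),0]);Y=np.array([-np.sin(yaw),np.cos(yaw),0])
L=(ray(i,px(240,166),45)+ray(i,px(347,147),45))/2;S=(ray(i,px(447,160),45)+ray(i,px(498,149),45))/2
print("L-S",np.linalg.norm(L-S))
t=bot.state()["tool_pos"]*1.0
for n,p in(("L",L+18*X),("Z",np.array([433,83.8,50])),("S",S+14*X)):
    d=p-t; print(n,p.round(1),"tool dx dy",-(d@X),d@Y); t=p
```

```text
Vline len 31.38415654303243 yaw 31.61149128595404 [470.60752367 -11.13361197  45.        ]
Vline len 14.945315073682014 yaw 33.88628865960023 [451.55558389  36.41050352  45.        ]
L-S 51.219325715682274
L [485.8  -1.5  45. ] tool dx dy -31.787610033262176 -55.069089404497085
Z [433.   83.8  50. ] tool dx dy -0.7646400971823758 100.372330850744
S [463.4  43.9  45. ] tool dx dy -4.448869873969192 -49.98849851555297
```

Call:
send_rows(
  targets=[0,0,-0.095,0,0,0,1,0,0,-0.095,0,0,0,1],
)

```text
t: 2.65
tool_pos: [429.6, 28.3, 303.9]
eef_rot: [0.874, -3.017, -0.0]
force: [-0.9, 0.1, 1.5]
opening: -0.2
finger_force: 0.0
```

Call:
send_rows(
  targets=[0,0,0,-0.016,-0.0275,0.01,1,0,0,0,-0.016,-0.0275,0.03,1,0,0,0,0,0,0.04,1,0,0,0,0,0,0.04,1,0,0,0,0,0,0.03,1],
)

```text
t: 3.15
tool_pos: [485.4, -1.5, 151.7]
eef_rot: [0.868, -3.018, -0.001]
force: [0.3, -0.3, -0.3]
opening: 0.1
finger_force: 0.0
```

Call:
send_rows(
  targets=[0,0,0,0,0,0,1,0,0,0,0,0,0,1],
)

```text
t: 3.35
tool_pos: [486.1, -1.8, 154.4]
eef_rot: [0.867, -3.019, -0.0]
force: [0.3, 0.8, 0.2]
opening: 0.3
finger_force: 0.0
```

Run:
```python
from h import *
print(bot.state()["tool_pos"],bot.state()["force"])
cv2.imwrite("pics/w2.png",bot.camera("wrist")[:,:,::-1])
```

```text
[486.09294166  -1.84422129 154.41713253] [0.29539994 0.75833923 0.19727611]
```

View pics/w2.png

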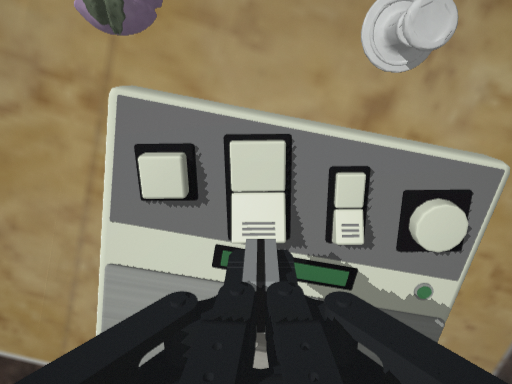

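The tool is now square to the controls, with the large rocker (258,187) lined up with the fingers (column 261). Pressing down now.

Call:
send_rows(
  targets=[0,0,0,0,0,0.015,1,0,0,0,0,0,0.008,1,0,0,0,0,0,0.004,1,0,0,0,0,0,0.003,1,0,0,0,0,0,0,1],
)

```text
t: 3.9
tool_pos: [486.2, -2.5, 124.2]
eef_rot: [-0.865, 3.02, -0.0]
force: [-0.3, -0.4, -0.0]
opening: 0.2
finger_force: 0.0
```

Call:
send_rows(
  targets=[0,0,0,0,0,0.002,1,0,0,0,0,0,0.002,1,0,0,0,0,0,0.001,1,0,0,0,0,0,0,1],
)

```text
t: 4.3
tool_pos: [486.0, -2.6, 118.8]
eef_rot: [0.865, -3.02, 0.0]
force: [0.9, -0.4, 0.8]
opening: -0.4
finger_force: 0.1
```

Call:
send_rows(
  targets=[0,0,0,0,0,0.001,1,0,0,0,0,0,0.001,1,0,0,0,0,0,0,1],
)

```text
t: 4.6
tool_pos: [486.1, -2.6, 117.4]
eef_rot: [-0.865, 3.02, -0.0]
force: [-3.9, 0.0, 16.6]
opening: 0.3
finger_force: 8.4
```

Run:
```python
from h import *
print(bot.state()["tool_pos"],bot.state()["force"])
cv2.imwrite("pics/w3.png",bot.camera("wrist")[90:330,60:500,::-1])
```

```text
[486.07824657  -2.5946257  117.37955399] [-3.93057459  0.02059066 16.64799724]
```

View pics/w3.png

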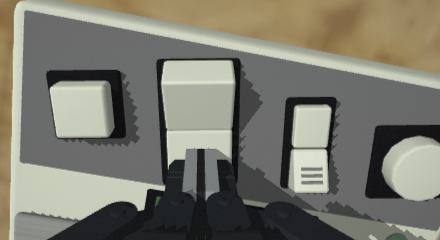

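The contact force of 16.6 N at tip z ≈ 44.4 means the rocker is at its stop, and the picture shows its near half now raised at crop (198,80). Lifting off and moving to the round key.

Call:
send_rows(
  targets=[0,0,0,0,0,-0.015,1,0,0,0,0,0,-0.015,1,0,0,0,-0.001,0.034,0,1,0,0,0,0,0.034,0,1,0,0,0,0,0.033,0,1],
)

```text
t: 5.15
tool_pos: [432.5, 84.4, 146.9]
eef_rot: [0.864, -3.02, -0.0]
force: [1.0, 0.4, 0.3]
opening: 0.0
finger_force: 0.0
```

Call:
send_rows(
  targets=[0,0,0,0,0,0,1,0,0,0,0,0,0,1],
)

```text
t: 5.35
tool_pos: [433.2, 84.0, 146.9]
eef_rot: [0.868, -3.019, 0.0]
force: [0.3, -0.8, -0.1]
opening: 0.1
finger_force: 0.0
```

Run:
```python
from h import *
print(bot.state()["tool_pos"],bot.state()["force"])
cv2.imwrite("pics/w4.png",bot.camera("wrist")[60:330,0:450,::-1])
```

```text
[433.22268803  84.0139624  146.93212905] [ 0.34868803 -0.76024369 -0.13681069]
```

View pics/w4.png

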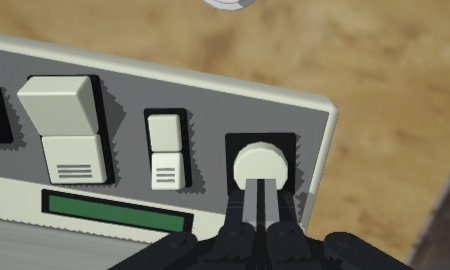

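The large rocker stays on (far half flat at crop (73,160)) and the fingers are over the round key at (261,165). Pressing it.

Call:
send_rows(
  targets=[0,0,0,0,0,0.012,1,0,0,0,0,0,0.009,1,0,0,0,0,0,0.004,1,0,0,0,0,0,0.003,1,0,0,0,0,0,0.001,1],
)

```text
t: 5.9
tool_pos: [433.4, 83.1, 117.7]
eef_rot: [0.864, -3.02, 0.001]
force: [-0.4, -2.9, 5.3]
opening: -0.1
finger_force: 2.1
```

Call:
send_rows(
  targets=[0,0,0,0,0,0.0005,1,0,0,0,0,0,0,1],
)

```text
t: 6.1
tool_pos: [433.4, 83.2, 117.7]
eef_rot: [0.865, -3.02, 0.001]
force: [-1.8, -3.9, 5.0]
opening: -0.1
finger_force: 2.3
```

Call:
send_rows(
  targets=[0,0,0,0,0,0.001,1,0,0,0,0,0,0,1],
)

```text
t: 6.3
tool_pos: [433.5, 83.2, 117.3]
eef_rot: [-0.864, 3.02, -0.0]
force: [-5.8, -5.7, 26.5]
opening: 0.1
finger_force: 13.6
```

The round key is at its stop (26 N). Lifting off and moving to the small rocker.

Call:
send_rows(
  targets=[0,0,0,0,0,-0.015,1,0,0,0,0,0,-0.015,1,0,0,0,-0.002,-0.025,0,1,0,0,0,-0.0025,-0.0245,0,1,0,0,0,0,0,0,1],
)

```text
t: 6.8
tool_pos: [465.0, 41.9, 146.8]
eef_rot: [-0.861, 3.02, -0.001]
force: [-0.5, 0.6, 0.4]
opening: -0.1
finger_force: 0.0
```

Call:
send_rows(
  targets=[0,0,0,0,0,0,1],
)

```text
t: 6.9
tool_pos: [463.4, 44.0, 146.5]
eef_rot: [-0.864, 3.02, 0.0]
force: [-0.8, 0.3, -0.6]
opening: -0.2
finger_force: 0.0
```

Run:
```python
from h import *
print(bot.state()["tool_pos"],bot.state()["force"])
cv2.imwrite("pics/w5.png",bot.camera("wrist")[60:330,60:510,::-1])
```

```text
[463.35078257  43.96252898 146.47305854] [-0.83741778  0.3155137  -0.64948506]
```

View pics/w5.png

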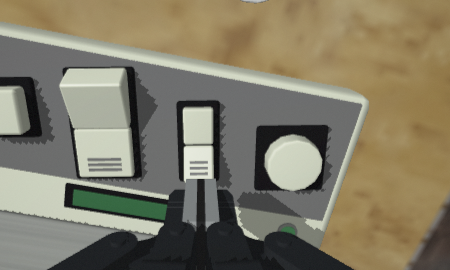

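The fingers (column 201) are in line with the small rocker at crop (198,160), and the round key at (293,162) is up again. Pressing down.

Call:
send_rows(
  targets=[0,0,0,0,0,0.012,1,0,0,0,0,0,0.008,1,0,0,0,0,0,0.004,1,0,0,0,0,0,0.003,1,0,0,0,0,0,0.001,1],
)

```text
t: 7.45
tool_pos: [463.3, 44.2, 118.0]
eef_rot: [0.866, -3.019, -0.0]
force: [0.5, 1.2, 2.4]
opening: 0.0
finger_force: 0.9
```

Call:
send_rows(
  targets=[0,0,0,0,0,0.001,1,0,0,0,0,0,0.0005,1,0,0,0,0,0,0,1],
)

```text
t: 7.75
tool_pos: [463.4, 44.1, 117.5]
eef_rot: [-0.865, 3.02, 0.0]
force: [-4.1, 1.0, 16.0]
opening: 0.3
finger_force: 7.6
```

The small rocker is at its stop (16 N at the same height as the large one). Lifting clear for a check.

Call:
send_rows(
  targets=[0,0,0,0,0,-0.015,1,0,0,0,0,0,-0.03,1,0,0,0,0,0,-0.04,1,0,0,0,0,0,-0.04,1,0,0,0,0,0,-0.03,1],
)

```text
t: 8.25
tool_pos: [463.3, 43.8, 274.3]
eef_rot: [-0.864, 3.019, -0.0]
force: [0.6, 0.1, 0.8]
opening: -0.3
finger_force: 0.0
```

Call:
send_rows(
  targets=[0,0,0,0,0,0,1,0,0,0,0,0,0,1,0,0,0,0,0,0,1],
)

```text
t: 8.55
tool_pos: [463.0, 43.9, 271.2]
eef_rot: [0.865, -3.019, -0.0]
force: [-0.1, -0.4, -0.2]
opening: 0.2
finger_force: 0.0
```

Run:
```python
from h import *
print(bot.state()["tool_pos"],bot.state()["force"])
cv2.imwrite("pics/w6.png",bot.camera("wrist")[:,:,::-1])
```

```text
[462.95591336  43.9028832  271.1629935 ] [-0.06960677 -0.44555205 -0.20987297]
```

View pics/w6.png

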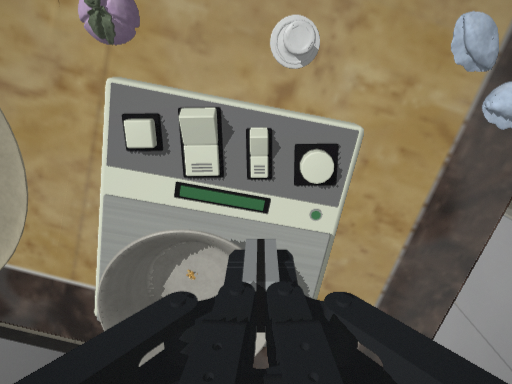

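Both rockers, at (201,143) and (259,153), now lie with the far half down. The round and square keys are up, and the bowl, stamp and cake look undisturbed. Handing in.

```bash
python3 -c "
from cell import bot
print(bot.close_job())"
```

```text
the job is handed in; nothing more can be done
None
```

The scale was switched on, zeroed and locked in that order, and the job is handed in; the last picture shows both rockers far half down, both keys up, and the bowl, stamp and cake apparently undisturbed, though no verdict came back.

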